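# Turn the parcel-list leaf in the blue ring binder

### The arm

A 6-joint arm with a two-finger parallel gripper is mounted at the origin on the work surface. World frame = base frame: x ahead of the robot, y to its left, z up, the work surface at z = 0. Lengths are in mm, angles in rad, forces in N, time in s.
With the tool pointing down it reaches from about 350 to 975 mm from the base axis. Payload 7.1 kg.
Tool frame: the origin (TCP) lies between the finger pads; the fingertips stand manip.tcp_to_tips ahead of it and the grasp point (between the pads) lies 11 mm behind it (manip.tcp_to_tips is the distance from the TCP to the fingertips, in mm); z points along the fingers, y is the line along which they close (so a half turn about z gives the same grasp; the last joint's range is limited). The gripper opens to 88 mm and grips with 3 to 60 N. Pads are 20 mm wide; open, the fingers measure 115 mm over their backs; the gripper's body (75 mm by 178 mm) begins 61 mm behind the grasp point.
Start: joints at [-1.274, 0.423, 1.63, -0, 1.089, -0.019], TCP at [194.128, -594.07, 230.675] pointing down, gripper open.
Joint ranges: [-3, 3], [-0.9, 2.11], [0.09, 2.58], [-1.31, 4.45], [0.11, 2.69], [-2.54, 2.54]. Speed limits (rad/s): [2.39, 2.39, 3.01, 3.14, 3.14, 3.14].

### API

Orientations are given as a unit quaternion [w, x, y, z].
In Python, from cell import manip, capture, calibration, workorder gives the robot as it stands. The module is installed in compiled form; this text tells all that it offers.
- The arm moves only by the tool move_arm, never from a script. Its argument "series" is a list of rows, each a list of 7 numbers: the turn, a rotation vector about the tool's x, y, z as a fraction of full scale, then the shift along the tool's x, y, z as a fraction of full scale, then the finger opening in mm, from 0 to 87.8. A call has 1 to 12 rows; each row shifts and turns the commanded pose from where the row before left it, along the tool's axes as they then stand; what a row does not reach is not made up. Full scale, the value 1, is 1000 mm for a shift and 120 degrees for a turn. A row lasts 1/10 s, in which the tool goes at most 50 mm and 8.59 degrees, less where a joint would pass 70% of its speed; a pose out of reach is approached as far as the arm can. A call with a number of a shift or a turn outside -1 to 1 is refused whole. A call with a gripper value outside its range is refused whole. The fingers move at their own pace and stop on an object; the grip force is fixed at half the most. Time passes only in rows, so rows that do not move let the fingers close. It gives the time, the measured TCP pose, the force, the opening and the grip force at its end, in the units of the state.
- manip.read_state(): the state, without advancing time (a new reading comes with each control period).
- capture(name): name is "side" or "top"; returns (picture, depth): 384x512x3 uint8, blue, green, red; 384x512 float32, mm along the optical axis (not along the pixel's ray), 0 where there is no reading.
- calibration(name): a dict with "fovy" (degrees; the focal length in pixels is half the picture's height over the tangent of half this angle, whatever the lens; pixels are square), "cx", "cy" (the principal point, pixels), "pose" (4x4, takes a point from camera to world coordinates). Camera axes: x right, y down, z forward; pixel columns grow to the right and rows downward; lengths in mm; the calibration is good to about 2 mm. A picture is of the moment at which its call begins. calibration takes no time and is no camera call.
- workorder.finish_job(): hands the job in; it is judged then, once.
The state is a dict: "time": time; "joints": joint angles; "joint_vel": joint speeds; "joint_efforts": joint torques, N m; "position": TCP position; "tool_rot": TCP orientation; "contact_force": force on the tool from outside, world axes, zero at the start; "ft_torque": the same for the moment, N m; "gripper_width": opening from 0.0 (shut) to 1.0 (fully open); "grasp_force": force on a finger pad.
Only numpy, scipy, OpenCV 4.12 (cv2) and the standard library are available. Lean on these libraries where they do the work, as an engineer would, in place of code of your own. Each camera call takes 0.05 s, during which the arm holds its last target. There are 200 camera calls.

### The job

The packing line of the blue binder is changing over from the yellow parcel list to the green one. Turn the stiff leaf of the blue ring binder right over its rings so that it lies flat on the other half of the binder with its green face up, and let go of it. Leave the leaf of the red binder lying as it is.

Things in the scene. Friction and masses are not known exactly. Their poses are not given: they have to be found in the camera images.
- blue_binder: Open ring binder, blue covers, fixed flat on the table, 175 mm along the spine (x), 256 across (y, towards the half free at the start). Origin: on the table under mid-spine. Left or right of the red one, turned up to 20 deg. The leaf's hinge line is the centre line of the 3 rings (32 mm across): along x, 26 mm above the table. Sheet stacks reach 24 mm high, to 116 mm from the spine.
- blue_leaf (a joint): Blue binder's leaf about the hinge line, rad: 0 flat on the -y half (yellow face up, the start), 1.57 upright, 3.14 flat on the +y half (green face up). A stiff 3 mm plate, 150 mm along the spine, reaching 8 to 115 mm from the hinge line, about 70 g. It turns freely, lightly damped, and falls to the side it leans to.
- blue_grip (a point): Centre of the blue leaf's grip bar: round, 10 mm thick, 32 long, parallel to the spine, on a 26 mm wide tab out of the middle of the free edge. 150 mm from the hinge line, 26 mm over bare table when flat (covers end at 128). Pinched from above by its flat ends (fingers closing along the spine) it pivots between the fingers as the leaf turns. Axes turn with the leaf: -y outwards, x along spine.
- red_leaf (a joint): Angle, rad, of the same kind of leaf (red tab and grip bar, also yellow face up) in the red-covered binder of the same build: 0 as it lies at the start. To be left alone.

How it is judged (in metres and radians):
At the end, for the whole second after the job is handed in: The blue binder's leaf lies on the +y half of its binder within 10 degrees of flat (joint above 2.96 rad), green face up, at rest; the red binder's leaf lies within 10 degrees of where it started (value of joint blue_leaf above 2.96 rad and velocity of joint blue_leaf below 0.1 rad/s and value of joint red_leaf below 0.17 rad); the robot touches nothing.
It fails at once if the red binder's leaf is lifted by more than 20 degrees (value of joint red_leaf above 0.35 rad).
It also fails if it takes over 40 s, if anything falls off the work surface, if the arm or the gripper's body presses on something with over 40 N, if the wrist force passes 120 N, or if a joint passes its speed limit or range.

## Working session

There is one attempt and no reset: what is moved stays moved. The work goes in short steps, Python scripts to look and compute and a tool call to move; the robot and the scene stay as the last step left them, time stands still between calls to the robot, and variables do not carry over. Pictures are saved under pics/ and viewed, at most 10 in all, crops included, and the job is handed in when it is done.

Besides the shell and the picture viewer there is one more tool, called after ">>>" by a JSON object that holds its "method" and its "body", one argument or row to a line. move_arm: Moves the arm, as the interface text tells. Shift numbers are shares of 1000 mm and turn numbers shares of 120 degrees, none past 1 either way. Its arguments: {"type":"object","properties":{"series":{"type":"array","items":{"type":"array","items":{"type":"number"}}}},"required":["series"]}

```bash
mkdir -p pics
cat > h.py <<'E'
import numpy as np, cv2
from cell import manip, capture, calibration, workorder
def cloud(name):
    im,d=capture(name); c=calibration(name); f=192/np.tan(np.radians(c["fovy"])/2)
    v,u=np.mgrid[0:384,0:512]
    P=np.stack([(u-c["cx"])/f*d,(v-c["cy"])/f*d,d,np.ones_like(d)],-1)@np.array(c["pose"]).T
    return im,d,P[...,:3]
E
python3 - <<'E'
from h import *
for n in("top","side"):
    im,d,P=cloud(n); cv2.imwrite(f"pics/{n}1.png",im); np.savez(f"{n}1.npz",im=im,d=d,P=P)
    c=calibration(n);print(n,c)
s=manip.read_state();print(s,manip.tcp_to_tips)
E
```

```text
top {'fovy': 43.17261437301435, 'cx': 252.93270958674455, 'cy': 191.79936317588863, 'pose': array([[ 5.31818413e-04, -9.92054565e-01,  1.25807221e-01,
         3.86979343e+02],
       [-9.99998467e-01, -3.17706201e-04,  1.72196563e-03,
        -6.95591377e+01],
       [-1.66831413e-03, -1.25807944e-01, -9.92053213e-01,
         1.03150696e+03],
       [ 0.00000000e+00,  0.00000000e+00,  0.00000000e+00,
         1.00000000e+00]])}
side {'fovy': 56.159719587844286, 'cx': 252.86100113694766, 'cy': 182.34809756523333, 'pose': array([[ 9.13663339e-01, -2.60299707e-01,  3.12191232e-01,
         2.81364257e+02],
       [-4.05829351e-01, -5.41009739e-01,  7.36621341e-01,
        -6.43038229e+02],
       [-2.28438223e-02, -7.99720279e-01, -5.99938026e-01,
         5.24104064e+02],
       [ 0.00000000e+00,  0.00000000e+00,  0.00000000e+00,
         1.00000000e+00]])}
{'time': 0.1, 'joints': array([-1.27404417e+00,  4.23770963e-01,  1.63058191e+00, -5.78569592e-06,
        1.08857120e+00, -1.89740453e-02]), 'joint_vel': array([ 1.59019913e-03, -2.63435407e-03, -2.86425695e-03,  7.05047956e-04,
        6.36734021e-05,  1.83060808e-03]), 'joint_efforts': array([ 2.46844511e-04, -5.45614779e+01, -2.74324501e+01,  6.45519909e-02,
        1.88148947e-02, -3.54563849e-05]), 'position': array([ 193.96816179, -593.64631173,  229.98776628]), 'tool_rot': array([-6.58944779e-04,  9.87565046e-01,  1.57209531e-01, -9.47002551e-05]), 'contact_force': array([-0.70919792,  0.64049015, -1.21109175]), 'ft_torque': array([-0.02641745,  0.01338769, -0.00191579]), 'grasp_force': 0.0, 'gripper_width': 1.0027594112617968} 8.0
```

View pics/top1.png

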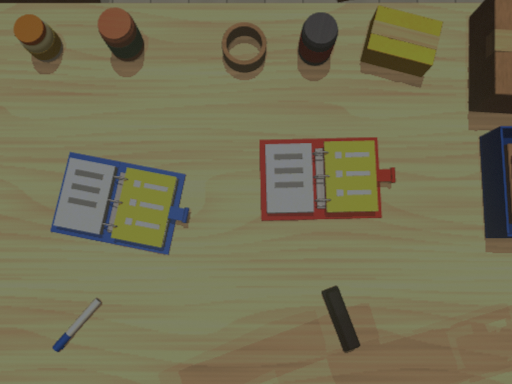

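View pics/side1.png

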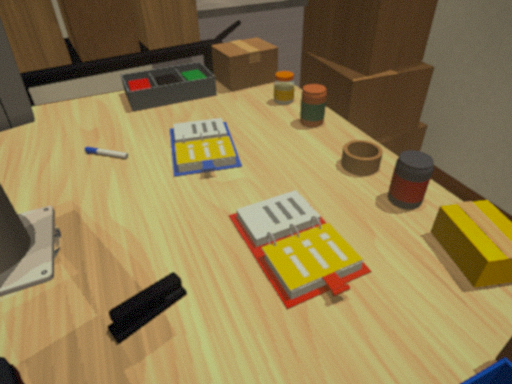

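The top view shows the blue binder on the left: cover corners about (70,154), (185,174), (168,251), (52,232), with its grip bar at about (184,214) on the right. The red binder is to the right with its grip at (388,175). The side view agrees.

Run:
```python
from h import *
z=np.load("top1.npz");im,P=z["im"],z["P"]
hsv=cv2.cvtColor(im,cv2.COLOR_BGR2HSV);b=(hsv[...,0]>100)&(hsv[...,0]<130)&(hsv[...,1]>120)
roi=np.zeros_like(b);roi[140:265,40:200]=1;b&=roi
v,u=np.mgrid[0:384,0:512]
cov=P[b&(P[...,2]<15)]; print("cover",len(cov),np.median(cov[:,2]))
r=cv2.minAreaRect(cov[:,:2].astype(np.float32));print(r)
# mask filled, excluding tab: blue + interior
y=(hsv[...,0]>22)&(hsv[...,0]<34)&(hsv[...,1]>150)&(P[...,2]>12)&roi
yl=P[y];print("leaf",len(yl),np.median(yl[:,2]),cv2.minAreaRect(yl[:,:2].astype(np.float32)))
g=P[b&(P[...,2]>15)&(u>165)];print("tab",len(g),g.mean(0),g.min(0),g.max(0))
for row in range(203,226):print(row,[(int(P[row,c,2]) ,int(b[row,c])) for c in range(166,193)])
```

```text
cover 1441 2.4520454560229155
((494.7933044433594, 220.0187530517578), (254.59780883789062, 172.7974853515625), 79.04460144042969)
leaf 728 27.236761509191467 ((465.6427307128906, 65.2453842163086), (293.6929931640625, 145.00534057617188), 79.53900909423828)
tab 220 [468.05323213  85.33866955  41.39564554] [386.97934309 -69.55913773  22.72688056] [ 484.69579272  106.12071105 1031.50695605]
203 [(26, 0), (26, 0), (25, 0), (26, 0), (28, 0), (20, 0), (7, 0), (2, 0), (0, 1), (7, 1), (1031, 1), (3, 1), (0, 1), (-1, 0), (-3, 0), (1, 0), (1, 0), (0, 0), (0, 0), (0, 0), (-3, 0), (-1, 0), (-1, 0), (-1, 0), (-1, 0), (2, 0), (-1, 0)]
204 [(29, 0), (30, 0), (24, 0), (30, 0), (24, 0), (19, 0), (6, 0), (4, 0), (4, 1), (3, 1), (0, 1), (2, 1), (6, 1), (0, 0), (-4, 0), (-2, 0), (0, 0), (0, 0), (-1, 0), (1, 0), (-2, 0), (0, 0), (1, 0), (0, 0), (0, 0), (0, 0), (2, 0)]
205 [(26, 0), (26, 0), (24, 0), (29, 0), (22, 0), (14, 0), (7, 0), (3, 0), (1, 1), (3, 1), (2, 1), (1, 1), (0, 1), (-2, 0), (0, 0), (1, 0), (-1, 0), (0, 0), (-1, 0), (-1, 0), (1, 0), (-2, 0), (0, 0), (0, 0), (-1, 0), (-2, 0), (1, 0)]
206 
[... 4101 characters left out ...]
)]
223 [(22, 0), (15, 0), (6, 0), (3, 0), (2, 1), (2, 1), (3, 0), (2, 1), (3, 0), (1, 0), (-1, 0), (-4, 0), (-3, 0), (-5, 0), (2, 0), (0, 0), (0, 0), (0, 0), (1, 0), (3, 0), (-1, 0), (0, 0), (0, 0), (0, 0), (-3, 0), (0, 0), (0, 0)]
224 [(20, 0), (14, 0), (5, 0), (4, 0), (0, 1), (2, 1), (3, 1), (3, 1), (-2, 0), (0, 0), (-2, 0), (-3, 0), (0, 0), (0, 0), (3, 0), (-1, 0), (2, 0), (-1, 0), (0, 0), (-2, 0), (-3, 0), (2, 0), (-3, 0), (-1, 0), (-1, 0), (-3, 0), (0, 0)]
225 [(21, 0), (12, 0), (2, 0), (3, 0), (4, 1), (0, 1), (4, 1), (4, 1), (-3, 0), (-1, 0), (0, 0), (0, 0), (1031, 0), (-2, 0), (0, 0), (-2, 0), (0, 0), (1, 0), (0, 0), (1031, 0), (0, 0), (0, 0), (1, 0), (0, 0), (-3, 0), (-3, 0), (0, 0)]
```

```bash
cat >> h.py <<'E'
from scipy.spatial.transform import Rotation as R
C=np.array([494.8,220.0]);ang=np.radians(79.04)
yb=np.array([np.cos(ang),np.sin(ang),0]);xb=np.array([yb[1],-yb[0],0])
def tool():
    s=manip.read_state();q=s["tool_rot"];return s,R.from_quat([*q[1:],q[0]])
Rg=R.from_matrix(np.stack([np.cross(xb,[0,0,-1]),xb,[0,0,-1]],1))
def rel(t):
    "tool-axis shift (fraction) and turn (fraction) to world TCP t, grasp orientation"
    s,r=tool();return r.inv().apply(np.array(t)-s["position"])/1000,(r.inv()*Rg).as_rotvec()/np.radians(120)
E
python3 - <<'E'
from h import *
z=np.load("top1.npz");P=z["P"]
reg=P[200:228,160:200].reshape(-1,3);q=reg-[*C,0]
Y=q@yb;X=q@xb
m=(reg[:,2]>18)&(reg[:,2]<45)
for lo,hi in((-128,-118),(-140,-130),(-158,-142)):
    k=m&(Y>lo)&(Y<hi);print(lo,k.sum(),X[k].min(),X[k].max(),X[k].mean(),reg[k,2].mean())
k=m&(Y<-118)&(abs(X)<25);print("outer Y",np.percentile(Y[k],[0,1,3]), "X>14:",Y[k&(X>14)].mean(),Y[k&(X<-14)].mean())
print("turn",rel([0,0,0])[1])
g=np.array([*C,0])-150*yb;print(g)
E
```

```text
-128 60 -12.502498706225998 13.512484424120375 0.09545522404087733 27.403766073186315
-140 60 -12.516127997489999 13.554497168426751 0.27898211451132876 26.82151031863059
-158 88 -15.486384771649776 16.42143406584383 0.42178021439398067 29.03013432858556
outer Y [-154.15028659 -153.56793097 -153.10731833] X>14: -149.123330722139 -148.8118785515822
turn [-5.69419671e-04 -3.46780934e-04 -5.07917149e-01]
[466.28145342  72.7359769    0.        ]
```

>>> {"method": "move_arm", "body": {
  "series": [
    [0, 0, -0.0635, 0, 0, 0, 87.8],
    [0, 0, -0.0635, 0, 0, 0, 87.8],
    [0, 0, -0.0635, 0, 0, 0, 87.8],
    [0, 0, -0.0635, 0, 0, 0, 87.8],
    [0, 0, -0.0635, 0, 0, 0, 87.8],
    [0, 0, -0.0635, 0, 0, 0, 87.8],
    [0, 0, -0.0635, 0, 0, 0, 87.8],
    [0, 0, -0.0635, 0, 0, 0, 87.8]
  ]
}}

```text
time: 0.9
position: [194.0, -593.8, 230.2]
tool_rot: [-0.0, 0.77, 0.639, 0.0]
contact_force: [0.3, -0.0, -0.0]
gripper_width: 1.0
grasp_force: 0.0
```

```bash
python3 -c "
from h import *
print(rel([466.3,72.9,230]), manip.read_state()['joints'])"
```

```text
(array([0.70545182, 0.14460559, 0.00072002]), array([-0.00020623, -0.00039089,  0.00273653])) [-1.27401363e+00  4.23545372e-01  1.63039086e+00 -2.75173011e-07
  1.08858205e+00 -1.08845680e+00]
```

>>> {"method": "move_arm", "body": {
  "series": [
    [0, 0, 0, 0.039, 0.008, 0, 60],
    [0, 0, 0, 0.039, 0.008, 0, 60],
    [0, 0, 0, 0.039, 0.008, 0, 60],
    [0, 0, 0, 0.039, 0.008, 0, 60],
    [0, 0, 0, 0.039, 0.008, 0, 60],
    [0, 0, 0, 0.039, 0.008, 0, 60],
    [0, 0, 0, 0.039, 0.008, 0, 60],
    [0, 0, 0, 0.039, 0.008, 0, 60],
    [0, 0, 0, 0.039, 0.008, 0, 60],
    [0, 0, 0, 0.039, 0.008, 0, 60],
    [0, 0, 0, 0.039, 0.008, 0, 60],
    [0, 0, 0, 0.039, 0.008, 0, 60]
  ]
}}

```text
time: 2.1
position: [377.4, -151.2, 230.7]
tool_rot: [-0.0, 0.771, 0.636, 0.0]
contact_force: [0.4, -0.4, -0.4]
gripper_width: 0.682
grasp_force: 0.0
```

>>> {"method": "move_arm", "body": {
  "series": [
    [0, 0, 0, 0.039, 0.008, 0, 60],
    [0, 0, 0, 0.039, 0.008, 0, 60],
    [0, 0, 0, 0.039, 0.008, 0, 60],
    [0, 0, 0, 0.039, 0.008, 0, 60],
    [0, 0, 0, 0.039, 0.008, 0, 60],
    [0, 0, 0, 0.039, 0.008, 0, 60],
    [0, 0, 0, 0, 0, 0, 60],
    [0, 0, 0, 0, 0, 0, 60]
  ]
}}

```text
time: 2.9
position: [468.4, 68.3, 230.2]
tool_rot: [-0.0, 0.771, 0.637, -0.001]
contact_force: [-0.2, -0.7, -0.9]
gripper_width: 0.683
grasp_force: 0.0
```

```bash
python3 -c "
from h import *
print(rel([466.3,72.9,15]), manip.read_state()['joints'])"
```

```text
(array([ 0.00426399, -0.00267372,  0.21522944]), array([-0.00051921,  0.00029633,  0.00118333])) [ 1.19816392e-01  2.00366472e-01  1.95539535e+00 -3.10974250e-04
  9.87055736e-01  3.08797679e-01]
```

>>> {"method": "move_arm", "body": {
  "series": [
    [0, 0, 0.001, 0.004, -0.0027, 0.04, 60],
    [0, 0, 0, 0, 0, 0.04, 60],
    [0, 0, 0, 0, 0, 0.04, 60],
    [0, 0, 0, 0, 0, 0.04, 60],
    [0, 0, 0, 0, 0, 0.025, 60],
    [0, 0, 0, 0, 0, 0.015, 60],
    [0, 0, 0, 0, 0, 0.014, 60],
    [0, 0, 0, 0, 0, 0, 60],
    [0, 0, 0, 0, 0, 0, 60]
  ]
}}

```text
time: 3.8
position: [466.5, 71.3, 16.9]
tool_rot: [-0.0, 0.772, 0.635, -0.0]
contact_force: [-0.1, 0.4, 0.7]
gripper_width: 0.679
grasp_force: 0.0
```

```bash
python3 -c "
from h import *
print(rel([466.3,72.9,15]))
im,d,P=cloud('side');cv2.imwrite('pics/s2.png',cv2.resize(im[100:200,140:270],None,fx=5,fy=5))"
```

```text
(array([ 0.00154644, -0.00047269,  0.00185363]), array([-0.00040365,  0.00016975, -0.0015078 ]))
```

View pics/s2.png

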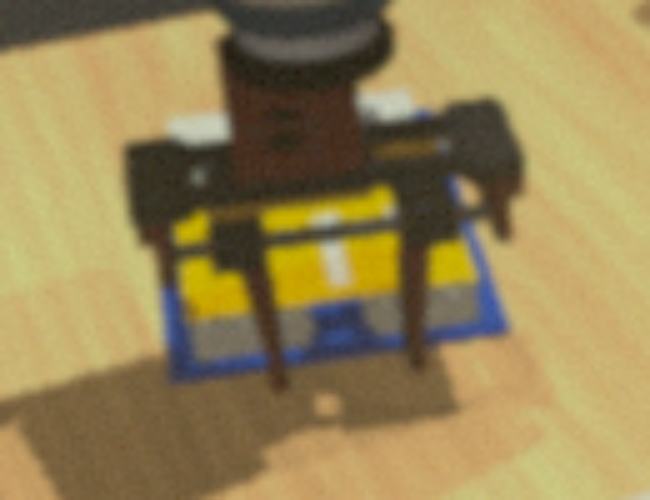

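The side crop shows the two fingers straddling the bar, with tips at about (275,385) and (415,365) and the blue tab centred between them at about (340,330). I'll close now.

>>> {"method": "move_arm", "body": {
  "series": [
    [0, 0, -0.0015, 0.0015, -0.0005, 0.0015, 50],
    [0, 0, 0, 0, 0, 0, 40],
    [0, 0, 0, 0, 0, 0, 25],
    [0, 0, 0, 0, 0, 0, 25],
    [0, 0, 0, 0, 0, 0, 25],
    [0, 0, 0, 0, 0, 0, 25],
    [0, 0, 0, 0, 0, 0, 25]
  ]
}}

```text
time: 4.55
position: [466.8, 73.9, 15.3]
tool_rot: [0.0, 0.771, 0.637, 0.0]
contact_force: [-1.3, 1.0, 3.6]
gripper_width: 0.357
grasp_force: 30.0
```

>>> {"method": "move_arm", "body": {
  "series": [
    [0, 0, 0, 0.0013, 0, -0.0196, 25],
    [0, 0, 0, 0.0038, 0, -0.0192, 25],
    [0, 0, 0, 0.0063, 0, -0.0186, 25],
    [0, 0, 0, 0.0087, 0, -0.0176, 25],
    [0, 0, 0, 0, 0, 0, 25]
  ]
}}

```text
time: 5.05
position: [470.7, 94.1, 91.5]
tool_rot: [0.0, 0.771, 0.637, 0.0]
contact_force: [-0.3, -2.6, -0.5]
gripper_width: 0.359
grasp_force: 30.0
```

```bash
cat > a.py <<'E'
from h import *
s,r=tool();p=s["position"]+[0,0,11]-np.array([*C,26]);y,z=p@yb,p[2]
print("x",p@xb,"y",y,"z",z,"r",np.hypot(y,z),"ang",np.degrees(np.arctan2(z,-y)),rel([0,0,0])[1],s["joints"][5])
E
python3 a.py
```

```text
x 0.2960623272869114 y -128.15745743271992 z 76.5117996826892 r 149.2594700054351 ang 30.837793974344297 [ 0.00051638 -0.00016303  0.0010642 ] 0.3617421455021117
```

Forces are small and the arc tracks well, so I'll continue.

>>> {"method": "move_arm", "body": {
  "series": [
    [0, 0, 0, 0.0109, 0, -0.0163, 25],
    [0, 0, 0, 0.0129, 0, -0.0148, 25],
    [0, 0, 0, 0.0148, 0, -0.0129, 25],
    [0, 0, 0, 0.0163, 0, -0.0109, 25],
    [0, 0, 0, 0.0176, 0, -0.0087, 25],
    [0, 0, 0, 0.0186, 0, -0.0063, 25],
    [0, 0, 0, 0.0192, 0, -0.0038, 25],
    [0, 0, 0, 0.0196, 0, -0.0013, 25],
    [0, 0, 0, 0, 0, 0, 25]
  ]
}}

```text
time: 5.95
position: [495.7, 222.5, 165.1]
tool_rot: [0.0, 0.77, 0.638, 0.001]
contact_force: [0.4, -1.1, 7.3]
gripper_width: 0.359
grasp_force: 30.0
```

```bash
python3 a.py;python3 -c "
from h import *
im,d,P=cloud('side');cv2.imwrite('pics/s3.png',cv2.resize(im[60:200,140:270],None,fx=4,fy=4))"
```

```text
x 0.4495261313224262 y 2.6024642337701915 z 150.12905224092847 r 150.15160720700754 ang 90.99311413530094 [ 0.00046658 -0.0003043   0.00146904] 0.588155142599351
```

View pics/s3.png

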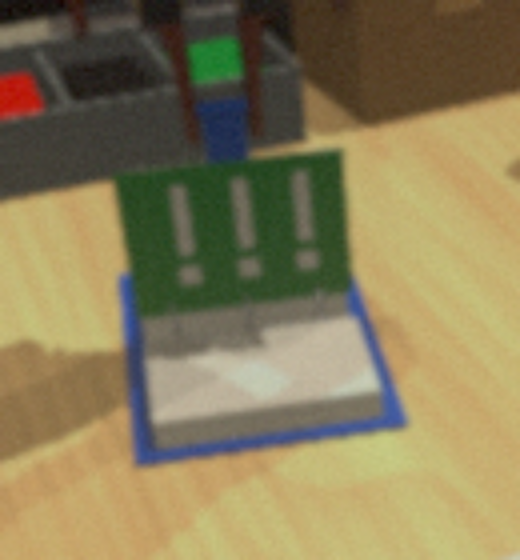

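The leaf is upright and held by its tab at about (225,130). Its green face is turned towards the camera. Next is the way down.

>>> {"method": "move_arm", "body": {
  "series": [
    [0, 0, 0, 0.0176, 0, 0.0013, 25],
    [0, 0, 0, 0.0192, 0, 0.0038, 25],
    [0, 0, 0, 0.0186, 0, 0.0063, 25],
    [0, 0, 0, 0.0176, 0, 0.0087, 25],
    [0, 0, 0, 0.0163, 0, 0.0109, 25],
    [0, 0, 0, 0.0148, 0, 0.0129, 25],
    [0, 0, 0, 0.0129, 0, 0.0148, 25],
    [0, 0, 0, 0.0109, 0, 0.0163, 25],
    [0, 0, 0, 0, 0, 0, 25]
  ]
}}

```text
time: 6.9
position: [520.4, 348.6, 88.8]
tool_rot: [-0.0, 0.771, 0.637, 0.002]
contact_force: [2.1, 7.5, 4.5]
gripper_width: 0.355
grasp_force: 30.0
```

```bash
python3 a.py
```

```text
x 0.6650622531880863 y 131.10923375366434 z 73.8021353224333 r 150.45393432417697 ang 150.6245915669991 [ 0.00083047 -0.00147957  0.00098485] 0.7589813945201009
```

>>> {"method": "move_arm", "body": {
  "series": [
    [0, 0, 0, 0.0084, 0, 0.0175, 25],
    [0, 0, 0, 0.006, 0, 0.0186, 25],
    [0, 0, 0, 0.0033, 0, 0.019, 25],
    [0, 0, 0, 0.0006, 0, 0.017, 25],
    [0, 0, 0, 0, 0, 0, 25],
    [0, 0, 0, 0, 0, 0, 25]
  ]
}}

```text
time: 7.5
position: [523.8, 365.9, 17.4]
tool_rot: [-0.0, 0.771, 0.637, 0.002]
contact_force: [1.2, 8.5, 1.4]
gripper_width: 0.356
grasp_force: 30.0
```

```bash
python3 a.py
```

```text
x 0.7275950389400059 y 148.7255580422206 z 2.4092103514166467 r 148.7450702023005 ang 179.07194489820503 [ 0.00082619 -0.0015755   0.00055839] 0.7794132956688298
```

At 179 degrees with light forces. Release and retreat upwards.

>>> {"method": "move_arm", "body": {
  "series": [
    [0, 0, 0, 0, 0, 0, 45],
    [0, 0, 0, 0, 0, 0, 60],
    [0, 0, 0, 0, 0, 0, 60],
    [0, 0, 0, 0, 0, 0, 60],
    [0, 0, 0, 0, 0, -0.01, 60],
    [0, 0, 0, 0, 0, -0.03, 60],
    [0, 0, 0, 0, 0, -0.04, 60],
    [0, 0, 0, 0, 0, -0.04, 60],
    [0, 0, 0, 0, 0, -0.04, 60],
    [0, 0, 0, 0, 0, -0.03, 60],
    [0, 0, 0, 0, 0, 0, 60]
  ]
}}

```text
time: 8.6
position: [525.0, 366.2, 214.1]
tool_rot: [0.0, 0.771, 0.637, 0.005]
contact_force: [-0.4, 0.0, 0.3]
gripper_width: 0.683
grasp_force: 0.0
```

```bash
python3 -c "
from h import *
im,d,P=cloud('side');cv2.imwrite('pics/s4.png',im)
hsv=cv2.cvtColor(im,cv2.COLOR_BGR2HSV)
m=(hsv[...,0]>40)&(hsv[...,0]<85)&(hsv[...,1]>100);m[:110]=0;m[:,:150]=0;m[190:]=0;m[:,260:]=0
print(m.sum(),P[m][:,2].mean(),P[m][:,2].std())"
```

```text
595 27.962416694478293 28.82732849729563
```

View pics/s4.png

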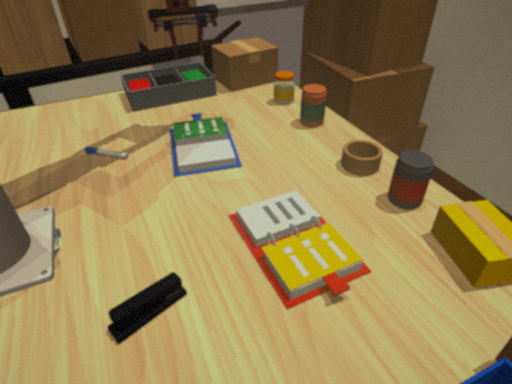

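The blue leaf lies flat on the far half with its green face up at about (200,129). The gripper is clear of it, and the red leaf is unchanged at (310,258).

```bash
python3 -c "
from h import *
print(workorder.finish_job())"
```

```text
the job is handed in; nothing more can be done
None
```

The blue binder's leaf was turned over its rings, lies flat with its green face up and is released; the red leaf was not touched, and the job was handed in at about 9 s, though the hand-in call returned no verdict.

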